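# Lock the carrier on the bonding stage: hold the spring catch down and slide the bolt home

### The arm

A 6-joint arm with a two-finger parallel gripper is mounted at the origin on the work surface. World frame = base frame: x ahead of the robot, y to its left, z up, the work surface at z = 0. Lengths are in mm, angles in rad, forces in N, time in s.
With the tool pointing down it reaches from about 350 to 775 mm from the base axis. Payload 7.3 kg.
Tool frame: the origin (TCP) lies midway between the tips of the shut fingers; the grasp point (between the pads) lies 19 mm behind it; x points along the fingers, y is the direction in which the jaws open and shut, and the axes are right-handed (so a half turn about x gives the same grasp; the last joint's range is limited). The gripper opens to 92 mm and grips with 3 to 60 N. Pads are 19 mm wide; open, the fingers measure 130 mm over their backs; the gripper's body (75 mm by 190 mm) begins 47 mm behind the grasp point.
Start: joints at [1.173, 0.342, 1.524, -0, 1.275, -0.146], TCP at [130.786, 508.468, 226.741] pointing down, gripper open.
Joint ranges: [-2.53, 2.53], [-0.77, 2.02], [0.04, 2.7], [-1, 4.14], [0.28, 2.66], [-3.11, 3.11]. Speed limits (rad/s): [2.57, 2.57, 3.14, 3.14, 3.14, 3.14].

### API

Orientations are given as [roll, pitch, yaw] about the fixed x, y, z axes, in that order (R = Rz(yaw) Ry(pitch) Rx(roll)).
In Python, from plant import bot gives the robot as it stands. The module is installed in compiled form; this text tells all that it offers.
- The arm moves only by the shell command python3 -m handwheel 'ROWS' [OPENING]. ROWS is JSON, a list that holds one entry, the list of rows, each a list of 4 numbers: the shift along the tool's x, y, z in cm, then the turn about the tool's x in rad. A call has 1 to 8 rows; each row shifts and turns the commanded pose from where the row before left it, along the tool's axes as they then stand; what a row does not reach is not made up. A row lasts 1/12 s, in which the tool goes at most 41.7 mm and 7.16 degrees, less where a joint would pass 70% of its speed; a pose out of reach is approached as far as the arm can. A call is refused whole if a number of a shift passes 4.17 or a number of a turn 0.125, either way. A call with a gripper value outside its range is refused whole. OPENING is the opening, from 0 (shut) to 1 (fully open), set as the call begins (- or left out, the last holds). The fingers move at their own pace and stop on an object; the grip force is fixed at half the most. Time passes only in rows, so rows that do not move let the fingers close. It gives the time, the measured TCP pose, the force and the opening at its end, in the units of the state.
- bot.get_obs(): the state, without advancing time (a new reading comes with each control period).
- bot.capture(name): name is "scene" or "side" or "wrist"; returns (picture, depth): 420x560x3 uint8, red, green, blue; 420x560 float32, mm along the optical axis (not along the pixel's ray), 0 where there is no reading.
- bot.camera_model(name): a dict with "fx", "fy", "cx", "cy" (pixels), "position" and "rotation" of the camera in the world. Camera axes: x right, y down, z forward; pixel columns grow to the right and rows downward; lengths in mm; the calibration is good to about 2 mm. A picture is of the moment at which its call begins: read the wrist's pose just before it. camera_model takes no time and is no camera call; for the wrist camera it gives the pose at the moment of the call.
- bot.close_job(): hands the job in, once; it reports no verdict.
Trained networks look in the newest picture that a camera, given by its name, has taken for a name from the list of things; names that differ only in an ending like _2 or _b are one class to them, and where a whole thing is asked for, a point or a joint stands for the part that bears it (a point fixed in the world has none). Each returns a list of dicts, best first, with "conf" (0 to 1); they miss things now and then, are a little off and sometimes report something else, mostly with a low value. They report only what shows in the picture. A call takes as long as a camera call. They do not tell look-alikes from the thing itself.
- bot.find_in(camera, label): "bbox" ([left, top, width, height] in pixels, round what is visible of it).
- bot.spot_point(camera, label): "point" ([column, row] in pixels: a listed point, or the origin of a listed thing).
The state is a dict: "time": time; "joint_positions": joint angles; "dq": joint speeds; "tau": joint torques, N m; "tool_pos": TCP position; "tcp_rot": TCP orientation; "contact_force": force on the tool from outside, world axes, zero at the start; "moment": the same for the moment, N m; "grip_width": finger opening in mm.
Only numpy, scipy, OpenCV 4.12 (cv2) and the standard library are available. Lean on these libraries where they do the work, as an engineer would, in place of code of your own. Each camera call takes 0.05 s, during which the arm holds its last target.

### The job

Lock the loaded carrier into the black stage without gripping anything: with the two fingers apart, press the long spring catch bar down with one fingertip and keep it held down while the other finger pushes the bolt's thumb tab all the way home, so that the bolt's bar reaches over the carrier's edge. Only when the bolt is fully home let the catch spring back up behind it, and move clear. Leave the carrier, the spool, the tray, the jar and the screwdriver where they are.

Things in the scene. Friction and masses are not known exactly. Their poses are not given: they have to be found in the camera images.
- stage: Fixed black machine bed, 270 x 260 mm, 50 mm high, at a varying place and yaw. Origin: centre of its underside; x is the way the bolt slides home (away from the robot at yaw 0), y left, z up. On its flat deck (z 50 mm): catch bar along x at y -32 mm, bolt along x at y +32, carrier nest (edges 6 mm high) beyond them at x 10 to 108.
- catch (a joint): How far the spring catch bar is pressed down: 0 = up, 0.012 m = fully down on its stop. It stays level wherever pressed; about 3 N starts it, 7 N holds it fully down; it springs back when let go. Its side tooth blocks the bolt (after about 4 mm of play) until it is 6 mm down; 8 mm or more is properly held. With the bolt home the tooth rises again behind the bolt's lug.
- catch_top (a point): Centre of the flat top face of the steel catch bar. The bar is 125 mm long along the stage's x (stage x -112 to +13 mm) and 28 mm wide (stage y -46 to -18 mm); its top is 84 mm above the work surface when up, 72 mm when fully down. A fingertip may slide along it while pressing.
- bolt (a joint): How far the bolt has slid along the stage's +x: 0 = drawn back (it starts within 2 mm of that), 0.052 m = fully home against its stop. It slides with about 3 N of friction and stays where it is left; nothing pulls it back.
- bolt_tab (a point): Point on the face of the bolt's upright steel thumb tab that is to be pushed (its -x side), 97.5 mm above the work surface, mid-width; moves with the bolt. Tab: 30 mm wide along the stage's y (17 to 47 mm), 12 mm thick, from 65 to 110 mm high. At joint 0 the face is at stage x -66 mm. Behind it stand only two guide rails, tops 62 mm high. Tab middle to bar middle across the slide: 64 mm.
- bolt_lug (a point): Free end of the lug that reaches from the tab sideways towards the catch bar, flush with the tab's two faces (12 mm thick along x), from 69 to 85 mm above the work surface, ending at stage y -10 mm; moves with the bolt. The catch's tooth blocks this lug; it is between the fingers' paths and need not be touched.
- staple (a point): Top middle of the fixed steel staple on the deck through which the bolt's bar passes: stage x 1 mm, y 32 mm, 72 mm above the work surface, 34 mm wide in y, 6 mm thick in x. The tab stops just before it.
- carrier: Loose aluminium carrier plate, 88 x 122 x 5 mm, with ten small gold packages, lying in the nest on the stage deck; origin at the centre of its underside. It must stay in its nest.
- spool: Loose aluminium wire spool, 32 mm across and 24 mm high, standing on the stage deck beyond the catch bar (stage y about -105 mm); origin at the centre of its underside. Bystander.
- tray: Loose black parts tray, 130 x 100 x 18 mm, on the work surface to the left of the stage; origin at the centre of its underside. Bystander.
- jar: Loose white jar with black cap, 48 mm across and 55 mm high, on the work surface to the right of the stage; origin at the centre of its underside. Bystander.
- driver: Loose screwdriver, 150 mm long, lying on the work surface to the right of the stage; origin under its middle. Bystander.
Not all that is in view belongs to the job. There is more than one size of the carrier; the job needs the middle-sized.

How it is judged (in metres and radians):
On the way, in this order (a step that is already met when the one before it is completed fails the run):
1. the catch is pressed down while the bolt is still drawn back (value of joint catch above 0.007 m and value of joint bolt below 0.008 m), for 0.05 s.
2. the bolt is half way with the catch still held down by the finger (value of joint catch above 0.007 m and value of joint bolt between 0.022 and 0.044 m).
3. the bolt is home with the catch still held down (value of joint catch above 0.007 m and value of joint bolt above 0.048 m), for 0.05 s.
At the end, for the whole second after the job is handed in: The bolt is home (within 4 mm of its stop), the catch has sprung up behind it (within 2 mm of fully up), and the carrier lies still in its nest (moved less than 8 mm) (value of joint bolt above 0.048 m and value of joint catch below 0.002 m and distance of carrier from where it was at the start of the episode below 0.008 m and linear speed of carrier below 0.02 m/s); the robot touches nothing.
It fails at once if the carrier is lifted or shifted out of its nest (more than 12 mm) (distance of carrier from where it was at the start of the episode above 0.012 m).
It fails at once if the spool, tray, jar or screwdriver is moved by more than 25 mm (distance of any of spool, tray, jar, driver from where it was at the start of the episode above 0.025 m).
It fails at once if the spool or the jar is knocked over (angle between any of spool, jar's own z axis and vertical above 0.6 rad).
It also fails if it takes over 35 s, if anything falls off the work surface, if the arm or the gripper's body presses on something with over 40 N, if the wrist force passes 120 N, or if a joint passes its speed limit or range.

## Working session

There is one attempt and no reset: what is moved stays moved. The work goes in short steps, Python scripts to look and compute and a shell command to move; the robot and the scene stay as the last step left them, time stands still between calls to the robot, and variables do not carry over. Pictures are saved under pics/ and viewed, and the job is handed in when it is done.

```bash
mkdir -p pics
cat > h.py <<'E'
import numpy as np, cv2
from plant import bot
def cap(cam,name):
    p,d=bot.capture(cam); cv2.imwrite(f'pics/{name}.png',p[:,:,::-1]); np.save(f'pics/{name}.npy',d); return p,d
def world(m,u,v,z):
    # z depth mm
    c=np.array([(u-m['cx'])/m['fx']*z,(v-m['cy'])/m['fy']*z,z])
    return np.array(m['rotation'])@c+np.array(m['position'])
def atz(m,u,v,h):
    R=np.array(m['rotation']);p=np.array(m['position'])
    r=R@np.array([(u-m['cx'])/m['fx'],(v-m['cy'])/m['fy'],1.])
    return p+r*(h-p[2])/r[2]
E
python3 - <<'E'
from h import *
for c in ['scene','side']:
    p,d=cap(c,c+'1'); m=bot.camera_model(c); print(c,{k:np.round(v,3).tolist() for k,v in m.items()})
    for l in ['catch_top','bolt_tab','bolt_lug','staple','carrier','stage']:
        for r in bot.spot_point(c,l)[:2]:
            u,v=r['point']; h={'catch_top':84,'bolt_tab':97.5,'bolt_lug':77,'staple':72,'carrier':50,'stage':0}[l]
            z=d[int(v),int(u)]
            print(l,round(r['conf'],2),np.round([u,v]),np.round(atz(m,u,v,h),1),np.round(world(m,u,v,z),1))
print(bot.get_obs())
E
```

```text
scene {'fx': 429.283, 'fy': 429.283, 'cx': 277.564, 'cy': 211.624, 'position': [1132.057, -150.738, 869.573], 'rotation': [-2.559, 0.017, 1.272]}Traceback (most recent call last):
  File "<stdin>", line 8, in <module>
  File "h.py", line 12, in atz
    return p+r*(h-p[2])/r[2]
                        ~^^^
IndexError: invalid index to scalar variable.
```

```bash
sed -i 's/^import numpy.*/&\nfrom scipy.spatial.transform import Rotation as Ro/; s/np.array(m\[.rotation.\])/Ro.from_euler("xyz",m["rotation"]).as_matrix()/' h.py
python3 - <<'E'
from h import *
for c in ['scene','side']:
    p,d=cap(c,c+'1'); m=bot.camera_model(c); print(c,{k:np.round(v,3).tolist() for k,v in m.items()})
    for l in ['catch_top','bolt_tab','bolt_lug','staple','carrier','stage']:
        for r in bot.spot_point(c,l)[:2]:
            u,v=r['point']; h={'catch_top':84,'bolt_tab':97.5,'bolt_lug':77,'staple':72,'carrier':50,'stage':0}[l]
            z=d[int(v),int(u)]
            print(l,round(r['conf'],2),np.round([u,v]),np.round(atz(m,u,v,h),1),np.round(world(m,u,v,z),1))
print(bot.get_obs())
E
```

```text
scene {'fx': 429.283, 'fy': 429.283, 'cx': 277.564, 'cy': 211.624, 'position': [1132.057, -150.738, 869.573], 'rotation': [-2.559, 0.017, 1.272]}
catch_top 0.75 [396. 199.] [680.9 251.   84. ] [636.1 290.9   6. ]
catch_top 0.66 [290. 175.] [545.2  46.   84. ] [544.4  46.2  82.9]
bolt_tab 0.56 [318. 164.] [543.  113.9  97.5] [551.7 110.  108.9]
bolt_lug 0.95 [300. 173.] [540.2  72.8  77. ] [544.8  71.1  83.1]
staple 0.61 [316. 193.] [602.6  91.1  72. ] [596.1  94.1  62.3]
carrier 0.97 [306. 315.] [861.5 -23.5  50. ] [846.  -16.1   2.9]
carrier 0.94 [306. 219.] [649.2  49.5  50. ] [652.7  48.   56. ]
stage 0.61 [306. 212.] [601.8  67.9   0. ] [634.2  54.5  53.2]
side {'fx': 406.389, 'fy': 406.389, 'cx': 287.059, 'cy': 211.591, 'position': [274.094, -899.492, 720.621], 'rotation': [-2.143, -0.009, -0.367]}
catch_top 0.72 [260. 211.] [561.1  49.1  84. ] [560.5  47.   85.4]
catch_top 0.47 [259. 289.] [ 461.3 -256.1   84. ] [ 485.6 -172.6    1.4]
bolt_tab 0.41 [248. 200.] [540.2 101.5  97.5] [560.1 176.2  51. ]
bolt_lug 0.68 [252. 209.] [544.5  79.6  77. ] [543.1  74.7  80.2]
bolt_lug 0.48
[... 260 characters left out ...]
76. 226.] [620.   76.7   0. ] [594.7   5.4  52.6]
{'time': 0.8, 'joint_positions': array([ 1.17301225e+00,  3.41981099e-01,  1.52404634e+00,  2.96109402e-05,
        1.27538279e+00, -1.45965439e-01]), 'dq': array([ 0.00034486,  0.00100944,  0.00101985, -0.00206888,  0.00064871,
       -0.00027816]), 'tau': array([ 3.16571932e-04, -4.31101191e+01, -2.44462806e+01,  7.18533550e-02,
        4.81115165e-02, -3.11377607e-05]), 'tool_pos': array([130.78387382, 508.50155671, 226.76909229]), 'tcp_rot': array([1.57888841, 1.57061171, 1.32706115]), 'contact_force': array([-0.2093135 , -0.70348013, -0.16691841]), 'moment': array([-0.00801727,  0.02729315,  0.00463836]), 'grip_width': 91.68144500336662}
```

View pics/scene1.png

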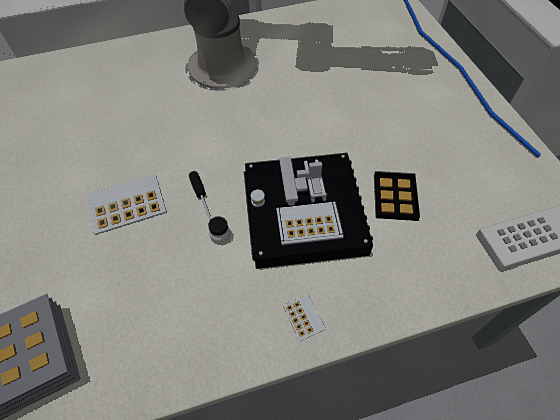

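View pics/side1.png

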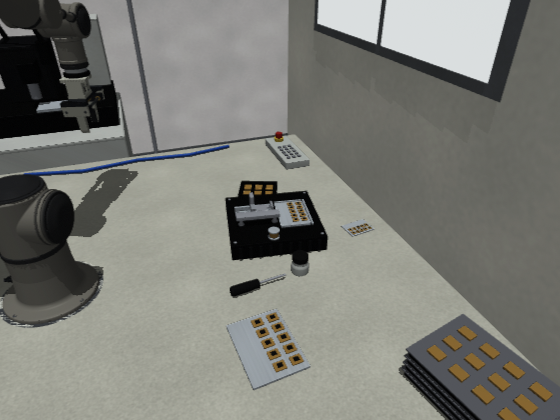

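Run:
```python
from h import *
for c in ['scene','side']:
    d=np.load(f'pics/{c}1.npy'); m=bot.camera_model(c)
    v,u=np.mgrid[0:420,0:560]
    R=Ro.from_euler('xyz',m['rotation']).as_matrix()
    P=np.stack([(u-m['cx'])/m['fx']*d,(v-m['cy'])/m['fy']*d,d],-1)@R.T+np.array(m['position'])
    P=P[(d>0)]
    k=(abs(P[:,0]-610)<190)&(abs(P[:,1]-60)<180); P=P[k]
    def rect(z0,z1,n,box=None):
        Q=P[(P[:,2]>z0)&(P[:,2]<z1)]
        if box is not None: Q=Q[(abs(Q[:,0]-box[0])<box[2])&(abs(Q[:,1]-box[1])<box[3])]
        r=cv2.minAreaRect(Q[:,:2].astype(np.float32)); print(c,n,len(Q),np.round(Q.mean(0),1),np.round(np.array(r[0]),1),np.round(r[1],1),round(r[2],2))
    rect(35,60,'stage')
    rect(79,90,'bar',(550,46,90,28))
    rect(100,118,'tab',(550,110,60,40))
```

```text
scene stage 9725 [626.8  57.7  50.6] [601.4  63.5] [270.4 273.6] 79.8
scene bar 543 [550.5  41.   83.6] [548.9  49.9] [ 47.4 127.9] 79.73
scene tab 78 [551.4 104.1 107.4] [549.4 104.7] [28.8 14. ] 80.33
side stage 3959 [600.2  29.6  52.1] [604.7  60.2] [272.9 269.7] 79.7
side bar 315 [549.2  38.5  85.1] [552.   49.6] [ 52.7 124.1] 81.96
side tab 36 [551.1  99.1 109.6] [552.7 103.8] [32.2 11.8] 78.59
```

Run:
```python
import cv2
for c,x,y in [('scene',225,135),('side',200,160)]:
    p=cv2.imread(f'pics/{c}1.png')[y:y+145,x:x+160]
    cv2.imwrite(f'pics/{c}1z.png',cv2.resize(p,None,fx=4,fy=4,interpolation=2))
```

```text
(no output)
```

View pics/scene1z.png

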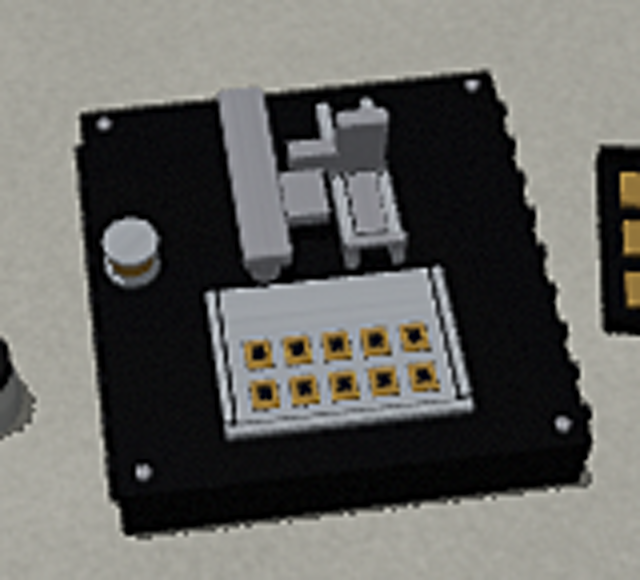

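View pics/side1z.png

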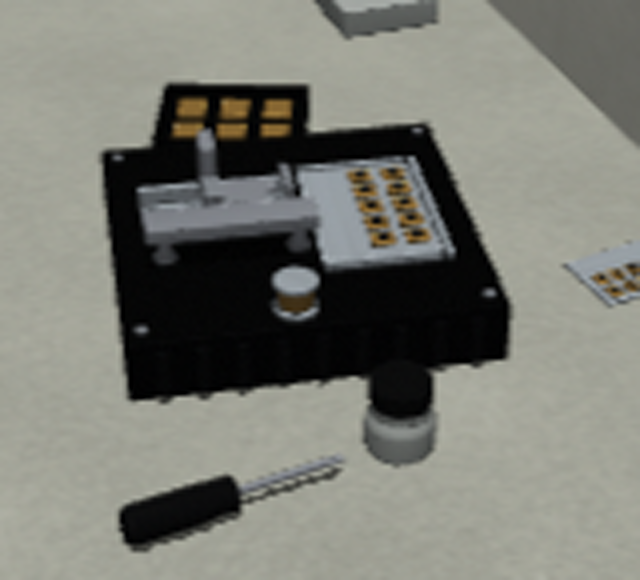

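```bash
cat >> h.py <<'E'
YAW=-0.178; O=np.array([603.5,62.0])
def w2s(p): 
    d=np.array(p)[:2]-O; c,s=np.cos(YAW),np.sin(YAW); return np.array([c*d[0]+s*d[1],-s*d[0]+c*d[1]])
def s2w(x,y):
    c,s=np.cos(YAW),np.sin(YAW); return O+np.array([c*x-s*y,s*x+c*y])
def st(tx=None,ty=None,tz=None):
    o=bot.get_obs(); R=Ro.from_euler('xyz',o['tcp_rot']).as_matrix(); p=np.array(o['tool_pos'])
    print('t',o['time'],'tcp',p.round(1),'stage',w2s(p).round(1),'F',o['contact_force'].round(1),'grip',round(o['grip_width'],1)); print(R.round(4))
    c,s=np.cos(YAW),np.sin(YAW)
    for n,y in (('+',np.array([-s,c,0])),('-',np.array([s,-c,0]))):
        yl=R.T@y; print('turn for toolY=',n,'stageY',np.arctan2(yl[2],yl[1]).round(4))
    if tx is not None:
        t=np.r_[s2w(tx,ty),tz]; print('shift cm tool axes',(R.T@(t-p)/10).round(3))
E
python3 -c "
from h import *
st(-92,0,180)"
```

```text
t 0.8 tcp [130.8 508.5 226.8] stage [-544.3  355.7] F [-0.2 -0.7 -0.2] grip 91.7
[[ 0.000e+00  2.492e-01  9.685e-01]
 [ 2.000e-04  9.685e-01 -2.492e-01]
 [-1.000e+00  2.000e-04 -0.000e+00]]
turn for toolY= + stageY -0.0738
turn for toolY= - stageY 3.0678
shift cm tool axes [  4.671 -32.142  47.731]
```

```bash
python3 -m handwheel '[[[0,-2.22,2.83,-0.0738],[0,-2.22,2.83,0],[0,-2.22,2.83,0],[0,-2.22,2.83,0],[0,-2.22,2.83,0],[0,-2.22,2.83,0],[0,-2.22,2.83,0],[0,-2.22,2.83,0]]]' 0.49
python3 -m handwheel '[[[0,-2.22,2.83,0],[0,-2.22,2.83,0],[0,-2.22,2.83,0],[0,-2.22,2.83,0],[0,-2.22,2.83,0],[0,-2.22,2.83,0],[0,0,0,0],[0,0,0,0]]]'
python3 - <<'E'
from h import *
st(-120,0,200)
m=bot.camera_model('wrist'); print(m)
p,d=cap('wrist','wrist1')
for l,h in [('catch_top',84),('bolt_tab',97.5),('bolt_lug',77),('staple',72)]:
    for r in bot.spot_point('wrist',l)[:1]:
        u,v=r['point']; print(l,round(r['conf'],2),np.round([u,v]),w2s(atz(m,u,v,h)).round(1),d[int(v),int(u)])
E
```

```text
time: 1.47
tool_pos: [321.0, 290.5, 227.0]
tcp_rot: [0.852, 1.57, 0.674]
contact_force: [0.6, 1.0, 0.1]
grip_width: 46.3
time: 2.13
tool_pos: [464.4, 129.4, 226.4]
tcp_rot: [3.08, 1.57, 2.899]
contact_force: [-1.5, -0.1, -0.6]
grip_width: 44.6
t 2.1333 tcp [464.4 129.4 226.4] stage [-148.8   41.7] F [-1.5 -0.1 -0.6] grip 44.6
[[-5.000e-04  1.805e-01  9.836e-01]
 [ 1.000e-04  9.836e-01 -1.805e-01]
 [-1.000e+00  0.000e+00 -5.000e-04]]
turn for toolY= + stageY -0.0035
turn for toolY= - stageY 3.1381
shift cm tool axes [ 2.639 -4.163  2.899]
{'fx': 324.0557278875466, 'fy': 324.0557278875466, 'cx': 276.3273727595123, 'cy': 214.76309015609039, 'position': array([394.66541455, 142.30385459, 384.4470717 ]), 'rotation': array([2.87505075e+00, 7.33993763e-04, 1.38867045e+00])}
bolt_tab 0.77 [267. 290.] [-64.5  32.4] 84.38942
bolt_lug 0.96 [225. 284.] [-60.5 -12.4] 85.84452
staple 0.55 [268. 332.] [ 0.9 31.7] 360.0184
```

View pics/wrist1.png

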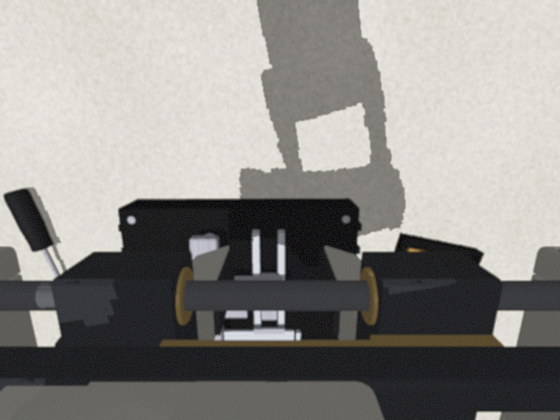

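Run:
```python
from h import *
m=bot.camera_model('wrist'); o=bot.get_obs(); T=Ro.from_euler('xyz',o['tcp_rot']).as_matrix(); p=np.array(o['tool_pos'])
R=Ro.from_euler('xyz',m['rotation']).as_matrix()
d=np.load('pics/wrist1.npy')
for back in (0,30):
  for y in (-42,-22,0,22,42):
    for z in (-9.5,9.5):
      q=R.T@(p+T@np.array([-back,y,z])-m['position']); print(back,y,z,(m['fx']*q[0]/q[2]+m['cx']).round(),(m['fy']*q[1]/q[2]+m['cy']).round())
v,u=np.mgrid[0:420,0:560]
P=np.stack([(u-m['cx'])/m['fx']*d,(v-m['cy'])/m['fy']*d,d],-1)@R.T+np.array(m['position'])
Q=(P-p)@T
for r in (250,256,265): print(r,[(c,Q[r,c].round().tolist()) for c in list(range(190,232,5))+list(range(322,362,5))])
i=cv2.imread('pics/wrist1.png')[200:350,150:400]; cv2.imwrite('pics/w1z.png',cv2.resize(i,None,fx=3,fy=3,interpolation=2))
```

```text
0 -42 -9.5 196.0 249.0
0 -42 9.5 198.0 282.0
0 -22 -9.5 234.0 249.0
0 -22 9.5 235.0 282.0
0 0 -9.5 276.0 249.0
0 0 9.5 276.0 282.0
0 22 -9.5 319.0 249.0
0 22 9.5 318.0 282.0
0 42 -9.5 357.0 249.0
0 42 9.5 355.0 282.0
30 -42 -9.5 179.0 274.0
30 -42 9.5 182.0 313.0
30 -22 -9.5 225.0 274.0
30 -22 9.5 227.0 313.0
30 0 -9.5 276.0 274.0
30 0 9.5 276.0 313.0
30 22 -9.5 327.0 274.0
30 22 9.5 326.0 313.0
30 42 -9.5 374.0 274.0
30 42 9.5 371.0 313.0
250 [(190, [145.0, -86.0, 48.0]), (195, [141.0, -81.0, 47.0]), (200, [142.0, -76.0, 47.0]), (205, [142.0, -71.0, 47.0]), (210, [143.0, -66.0, 47.0]), (215, [-6.0, -31.0, -11.0]), (220, [-5.0, -28.0, -11.0]), (225, [-6.0, -26.0, -11.0]), (230, [-2.0, -24.0, -10.0]), (322, [-2.0, 23.0, -10.0]), (327, [-6.0, 25.0, -11.0]), (332, [-6.0, 28.0, -11.0]), (337, [-6.0, 30.0, -11.0]), (342, [177.0, 72.0, 61.0]), (347, [177.0, 78.0, 61.0]), (352, [178.0, 83.0, 61.0]), (357, [184.0, 91.0, 64.0])]
256 [(190, [-71.0, -25.0, -35.0]), (195, [141.0, -81.0, 53.0]), (200, [-14.0, -36.0, -11.0]), (205, [-15.0, -34.0, -11.0]), (210, [-14.0, -32.0, -11.0]), (215, [-13.0, -30.0, -11.0]), (220, [-14.0, -27.0, -11.0]), (225, [-13.0, -25.0, -11.0]), (230, [-10.0, -23.0, -10.0]), (322, [-9.0, 22.0, -9.0]), (327, [-11.0, 25.0, -10.0]), (332, [-14.0, 27.0, -11.0]), (337, [-14.0, 29.0, -11.0]), (342, [-13.0, 31.0, -11.0]), (347, [-14.0, 34.0, -11.0]), (352, [-15.0, 36.0, -11.0]), (357, [-14.0, 39.0, -11.0])]
265 [(190, [-73.0, -25.0, -33.0]), (195, [-24.0, -36.0, -11.0]), (200, [-24.0, -34.0, -11.0]), (205, [-25.0, -32.0, -11.0]), (210, [-25.0, -30.0, -12.0]), (215, [-24.0, -27.0, -11.0]), (220, [-25.0, -25.0, -11.0]), (225, [-21.0, -24.0, -9.0]), (230, [-14.0, -22.0, -7.0]), (322, [-10.0, 23.0, -5.0]), (327, [-20.0, 23.0, -9.0]), (332, [-25.0, 25.0, -11.0]), (337, [-24.0, 27.0, -11.0]), (342, [-24.0, 29.0, -11.0]), (347, [-25.0, 31.0, -11.0]), (352, [-24.0, 34.0, -11.0]), (357, [-24.0, 36.0, -11.0])]
```

View pics/w1z.png

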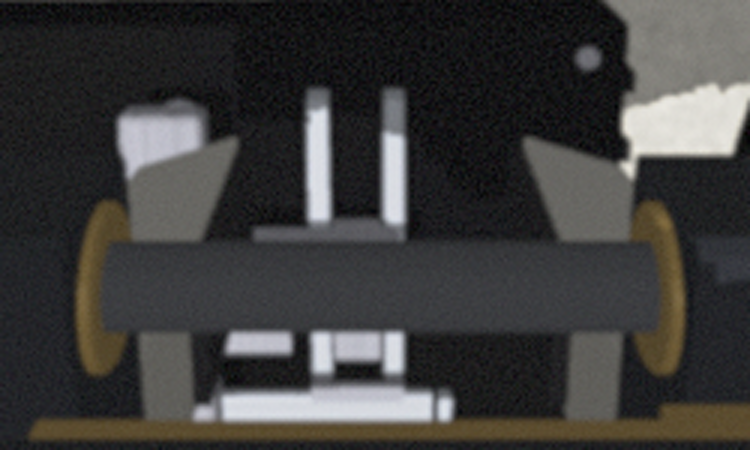

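```bash
python3 -m handwheel '[[[0,-1.4,1.9,-0.0035],[0,-1.4,1.9,0],[0,-1.4,1.9,0],[3.2,0,0,0],[3.2,0,0,0],[3.2,0,0,0],[0,0,0,0],[0,0,0,0]]]' 0.61
python3 - <<'E'
from h import *
st(-92,0,90)
for c in ['scene','side']:
    m=bot.camera_model(c)
    p,d=cap(c,c+'2')
    u,v={'scene':(225,105),'side':(180,130)}[c]
    cv2.imwrite(f'pics/{c}2z.png',cv2.resize(p[v:v+145,u:u+160,::-1],None,fx=4,fy=4,interpolation=2))
E
```

```text
time: 3.05
tool_pos: [511.4, 80.2, 130.3]
tcp_rot: [-2.998, 1.568, 3.112]
contact_force: [0.7, 0.5, 0.3]
grip_width: 55.8
t 3.05 tcp [511.4  80.2 130.3] stage [-93.9   1.6] F [0.7 0.5 0.3] grip 55.8
[[-3.200e-03  1.723e-01  9.850e-01]
 [ 1.000e-04  9.850e-01 -1.723e-01]
 [-1.000e+00 -5.000e-04 -3.100e-03]]
turn for toolY= + stageY 0.0048
turn for toolY= - stageY -3.1368
shift cm tool axes [ 4.026 -0.159  0.202]
```

View pics/scene2z.png

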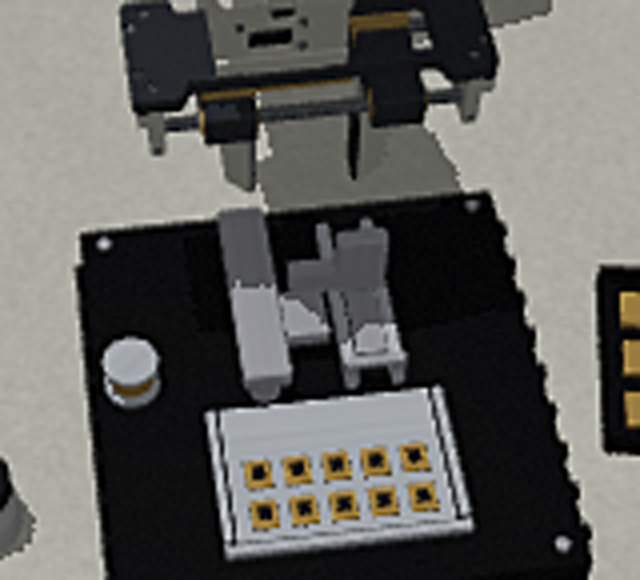

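View pics/side2z.png

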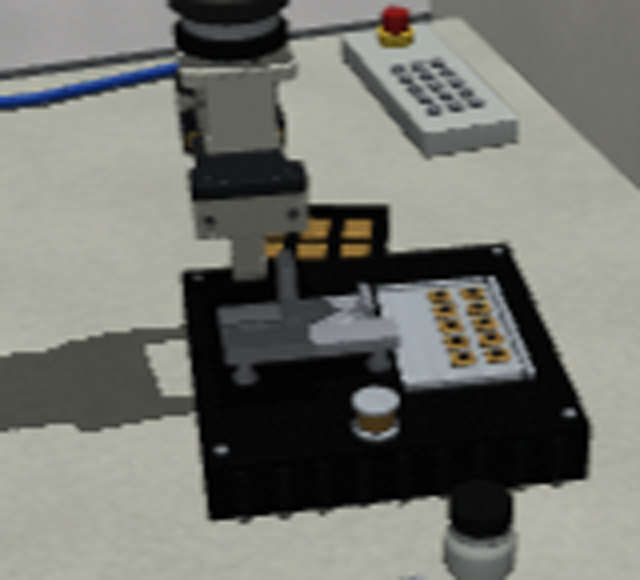

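```bash
python3 -m handwheel '[[[1.0,-0.16,0.1,0],[1.0,0,0,0],[1.0,0,0,0],[1.0,0,0,0],[0.3,0,0,0],[0,0,0,0],[0,0,0,0]]]'
python3 - <<'E'
from h import *
st(-92,0,74)
for c in ['scene','side']:
    p,d=cap(c,c+'3')
    u,v={'scene':(225,105),'side':(180,130)}[c]
    cv2.imwrite(f'pics/{c}3z.png',cv2.resize(p[v:v+145,u:u+160,::-1],None,fx=4,fy=4,interpolation=2))
E
```

```text
time: 3.73
tool_pos: [513.1, 77.7, 87.4]
tcp_rot: [-3.129, 1.57, 2.979]
contact_force: [0.0, 0.6, 0.8]
grip_width: 56.1
t 3.7333 tcp [513.1  77.7  87.4] stage [-91.8  -0.6] F [0.  0.6 0.8] grip 56.1
[[-6.000e-04  1.737e-01  9.848e-01]
 [ 1.000e-04  9.848e-01 -1.737e-01]
 [-1.000e+00 -0.000e+00 -6.000e-04]]
turn for toolY= + stageY 0.0034
turn for toolY= - stageY -3.1382
shift cm tool axes [ 1.343  0.059 -0.023]
```

View pics/scene3z.png

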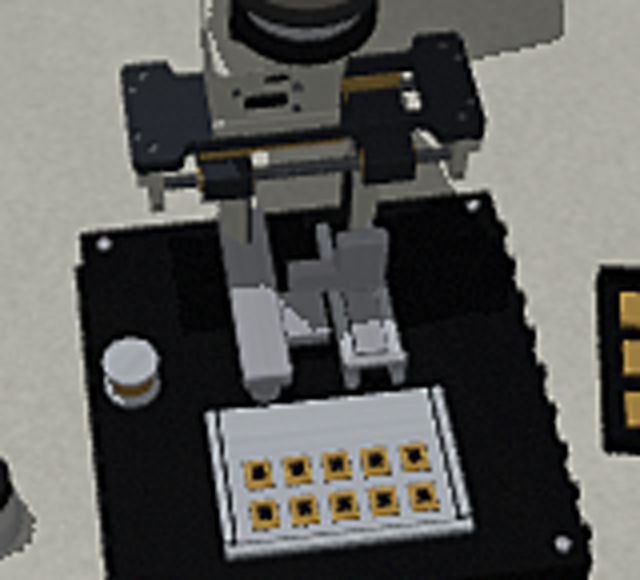

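View pics/side3z.png

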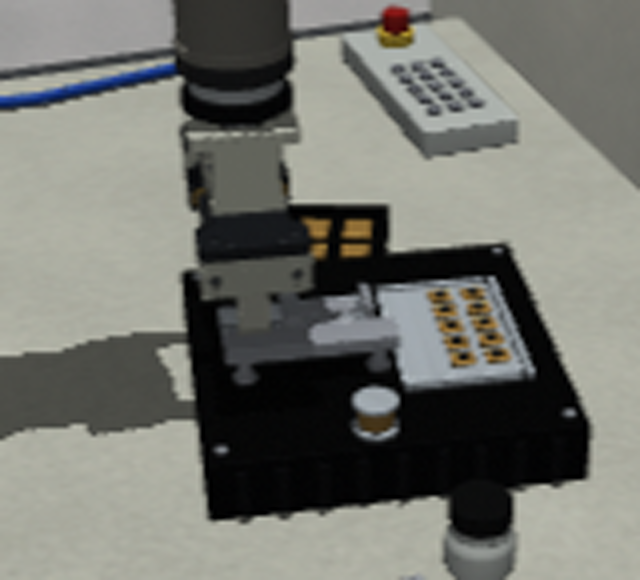

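The right finger's tip sits over the rear of the bar (crop pixel about 250,235). The left finger stands behind the tab (365,215). Next I press the bar.

```bash
python3 -m handwheel '[[[0.3,0.05,0,0.003],[0.3,0,0,0],[0.3,0,0,0],[0.25,0,0,0],[0.2,0,0,0],[0,0,0,0],[0,0,0,0]]]'
python3 -c "
from h import *
st(-24,0,73.5)"
```

```text
time: 4.42
tool_pos: [513.7, 78.2, 74.5]
tcp_rot: [0.255, 1.569, 0.077]
contact_force: [1.2, 0.0, 5.9]
grip_width: 56.0
t 4.4167 tcp [513.7  78.2  74.5] stage [-91.2   0.1] F [1.2 0.  5.9] grip 56.0
[[ 1.300e-03  1.765e-01  9.843e-01]
 [ 1.000e-04  9.843e-01 -1.765e-01]
 [-1.000e+00  3.000e-04  1.300e-03]]
turn for toolY= + stageY 0.0006
turn for toolY= - stageY -3.141
shift cm tool axes [ 0.112 -0.011  6.72 ]
```

```bash
python3 -m handwheel '[[[0.14,0,0,0],[0,0,0.4,0],[0,0,0.4,0],[0,0,0.4,0],[0,0,0.4,0],[0,0,0.3,0],[0,0,0,0]]]'
python3 - <<'E'
from h import *
st(-24,0,73.5)
for c in ['scene','side']:
    p,d=cap(c,c+'4')
    u,v={'scene':(225,105),'side':(180,130)}[c]
    cv2.imwrite(f'pics/{c}4z.png',cv2.resize(p[v:v+145,u:u+160,::-1],None,fx=4,fy=4,interpolation=2))
E
```

```text
time: 5.0
tool_pos: [530.5, 75.0, 72.6]
tcp_rot: [-3.051, 1.567, 3.055]
contact_force: [-5.1, 0.8, 7.4]
grip_width: 56.3
t 5.0 tcp [530.5  75.   72.6] stage [-74.2  -0.2] F [-5.1  0.8  7.4] grip 56.3
[[-3.800e-03  1.766e-01  9.843e-01]
 [ 3.000e-04  9.843e-01 -1.766e-01]
 [-1.000e+00 -3.000e-04 -3.800e-03]]
turn for toolY= + stageY 0.0004
turn for toolY= - stageY -3.1412
shift cm tool axes [-0.111  0.013  5.019]
```

View pics/side4z.png

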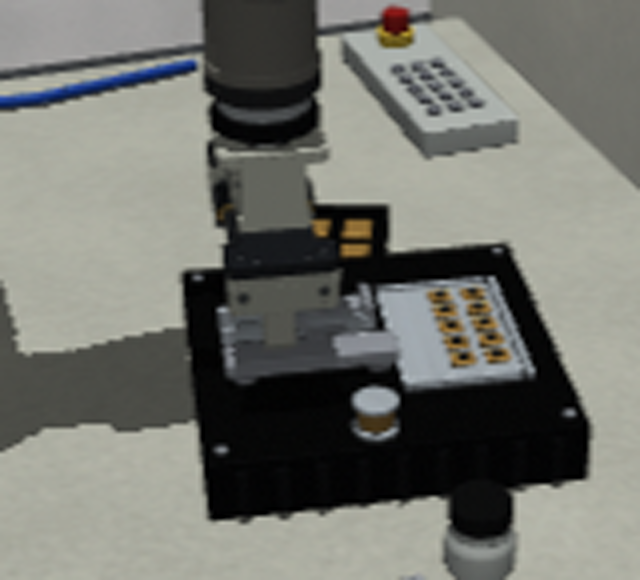

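View pics/scene4z.png

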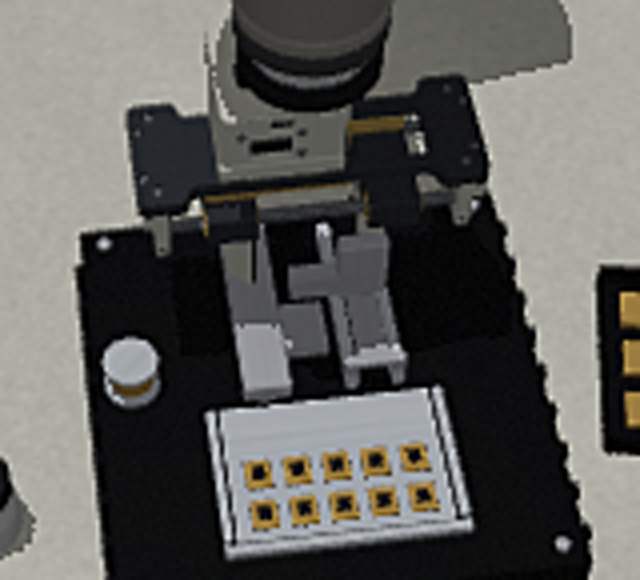

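```bash
python3 -m handwheel '[[[0,0,0.4,0],[0,0,0.5,0],[0,0,0.5,0],[0,0,0.5,0],[0,0,0.5,0],[0,0,0.4,0],[0,0,0,0]]]'
python3 -c "
from h import *
st(-24,0,73.5)"
```

```text
time: 5.68
tool_pos: [558.1, 70.0, 72.5]
tcp_rot: [-3.035, 1.567, 3.071]
contact_force: [-5.1, -0.2, 6.6]
grip_width: 56.0
t 5.6833 tcp [558.1  70.   72.5] stage [-46.1  -0.1] F [-5.1 -0.2  6.6] grip 56.0
[[-3.900e-03  1.765e-01  9.843e-01]
 [ 3.000e-04  9.843e-01 -1.765e-01]
 [-1.000e+00 -4.000e-04 -3.900e-03]]
turn for toolY= + stageY 0.0005
turn for toolY= - stageY -3.1411
shift cm tool axes [-0.108  0.013  2.211]
```

```bash
python3 -m handwheel '[[[0,0,0.4,0],[0,0,0.4,0],[0,0,0.4,0],[0,0,0.4,0],[0,0,0.3,0],[0,0,0,0],[0,0,0,0]]]'
python3 -c "
from h import *
st(-24,0,73.5)"
```

```text
time: 6.27
tool_pos: [576.5, 66.7, 72.5]
tcp_rot: [-3.021, 1.567, 3.085]
contact_force: [-5.3, 1.1, 6.2]
grip_width: 56.1
t 6.2667 tcp [576.5  66.7  72.5] stage [-27.4  -0.2] F [-5.3  1.1  6.2] grip 56.1
[[-3.900e-03  1.765e-01  9.843e-01]
 [ 2.000e-04  9.843e-01 -1.765e-01]
 [-1.000e+00 -5.000e-04 -3.800e-03]]
turn for toolY= + stageY 0.0005
turn for toolY= - stageY -3.141
shift cm tool axes [-0.104  0.015  0.337]
```

Not yet against the stop, because the push force is unchanged. I continue in small steps until it rises.

```bash
python3 -m handwheel '[[[0,0,0.15,0],[0,0,0.1,0],[0,0,0,0]]]'; python3 -m handwheel '[[[0,0,0.1,0],[0,0,0.1,0],[0,0,0,0]]]'
python3 -c "
from h import *
st(-24,0,73.5)"
```

```text
time: 6.52
tool_pos: [577.3, 66.6, 72.5]
tcp_rot: [-3.023, 1.563, 3.084]
contact_force: [-11.8, 1.6, 11.5]
grip_width: 56.1
time: 6.77
tool_pos: [577.4, 66.5, 72.5]
tcp_rot: [-3.027, 1.559, 3.08]
contact_force: [-18.6, 1.6, 16.3]
grip_width: 55.8
t 6.7667 tcp [577.4  66.5  72.5] stage [-26.5  -0.2] F [-18.6   1.6  16.3] grip 55.8
[[-1.160e-02  1.753e-01  9.845e-01]
 [ 7.000e-04  9.845e-01 -1.753e-01]
 [-9.999e-01 -1.300e-03 -1.160e-02]]
turn for toolY= + stageY 0.0018
turn for toolY= - stageY -3.1398
shift cm tool axes [-0.106  0.018  0.251]
```

Run:
```python
from h import *
for c in ['scene','side']:
    p,d=cap(c,c+'5'); m=bot.camera_model(c)
    u,v={'scene':(225,105),'side':(180,130)}[c]
    cv2.imwrite(f'pics/{c}5z.png',cv2.resize(p[v:v+145,u:u+160,::-1],None,fx=4,fy=4,interpolation=2))
    for l,h in [('bolt_lug',77),('bolt_tab',97.5),('catch_top',72),('staple',72)]:
      for r in bot.spot_point(c,l)[:1]: print(c,l,round(r['conf'],2),w2s(atz(m,*r['point'],h)).round(1))
```

```text
scene bolt_lug 0.88 [-8.6 -7.3]
scene bolt_tab 0.65 [-27.4  38. ]
scene catch_top 0.6 [-60.5 -21.9]
scene staple 0.71 [-5.1 33.7]
side bolt_lug 0.41 [-7.1  0.1]
side bolt_tab 0.57 [-13.2  48. ]
side catch_top 0.76 [-55.5 -17.5]
side staple 0.59 [ 42.7 -36.6]
```

View pics/scene5z.png

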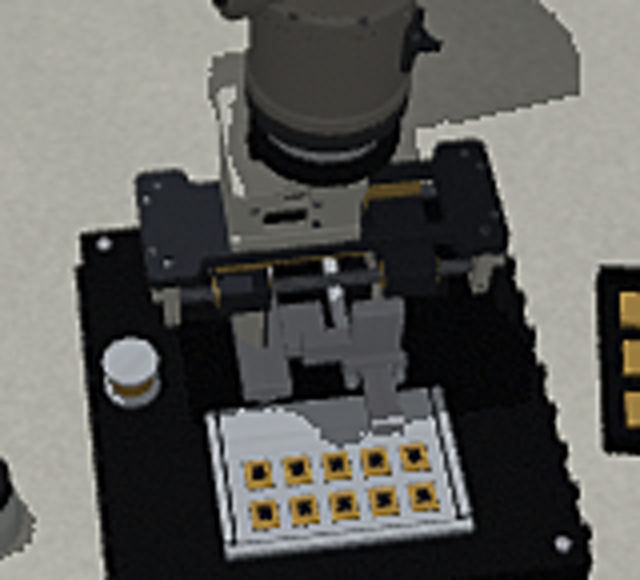

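The bolt bar now reaches over the carrier's edge and the tab is at the staple. The lug centre is at stage x about -8, and home is -8. I ease off the tab and lift clear.

```bash
python3 -m handwheel '[[[0,0,-0.4,0],[0,0,-0.4,0],[0,0,-0.2,0],[0,0,0,0],[0,0,0,0]]]'; python3 -m handwheel '[[[-0.3,0,0,0],[-0.5,0,0,0],[-0.8,0,0,0],[-1.5,0,0,0],[-2,0,0,0],[-2,0,0,0],[-2,0,0,0]]]';python3 -m handwheel '[[[-2,0,-2,0],[-2,0,-3,0],[-1,0,-3,0],[0,0,-3,0],[0,0,-3,0],[0,0,-3,0],[0,0,0,0],[0,0,0,0]]]'
python3 - <<'E'
from h import *
st()
for c in ['scene','side']:
    p,d=cap(c,c+'6'); m=bot.camera_model(c)
    u,v={'scene':(225,105),'side':(180,130)}[c]
    cv2.imwrite(f'pics/{c}6z.png',cv2.resize(p[v:v+145,u:u+160,::-1],None,fx=4,fy=4,interpolation=2))
    for l,h in [('bolt_lug',77),('bolt_tab',97.5),('catch_top',84),('staple',72),('carrier',50)]:
      for r in bot.spot_point(c,l)[:2]: print(c,l,round(r['conf'],2),w2s(atz(m,*r['point'],h)).round(1))
    R=Ro.from_euler('xyz',m['rotation']).as_matrix(); v,u=np.mgrid[0:420,0:560]
    P=np.stack([(u-m['cx'])/m['fx']*d,(v-m['cy'])/m['fy']*d,d],-1)@R.T+np.array(m['position'])
    P=P[d>0]; s=np.array([w2s(q) for q in P[(abs(P[:,0]-600)<200)&(abs(P[:,1]-60)<200)]]); z=P[(abs(P[:,0]-600)<200)&(abs(P[:,1]-60)<200)][:,2]
    k=(abs(s[:,0]+50)<50)&(abs(s[:,1]+32)<10)&(z>60)&(z<120); print('bar top z',np.median(z[k]),k.sum())
    k=(abs(s[:,0]+10)<60)&(abs(s[:,1]-32)<14)&(z>100)&(z<125); print('tab x',s[k].mean(0),np.percentile(s[k][:,0],[5,95]))
E
```

```text
time: 7.68
tool_pos: [574.5, 67.3, 73.9]
tcp_rot: [0.103, 1.566, -0.074]
contact_force: [2.4, -0.4, 5.6]
grip_width: 56.0
time: 8.27
tool_pos: [571.6, 67.6, 164.2]
tcp_rot: [-3.066, 1.568, 3.04]
contact_force: [-0.1, -1.2, 0.2]
grip_width: 56.0
time: 8.93
tool_pos: [404.0, 97.8, 214.1]
tcp_rot: [3.137, 1.57, 2.96]
contact_force: [0.6, 0.4, 0.4]
grip_width: 56.3
t 8.9333 tcp [404.   97.8 214.1] stage [-2.027e+02 -1.000e-01] F [0.6 0.4 0.4] grip 56.3
[[-8.000e-04  1.758e-01  9.844e-01]
 [ 1.000e-04  9.844e-01 -1.758e-01]
 [-1.000e+00  0.000e+00 -8.000e-04]]
turn for toolY= + stageY 0.0013
turn for toolY= - stageY -3.1403
scene bolt_lug 0.69 [-11.3 -12.7]
scene bolt_lug 0.3 [  85.  -198.4]
scene bolt_tab 0.68 [-21.1  37.4]
scene catch_top 0.96 [-53.5 -26.7]
scene staple 0.78 [-6.5 27.4]
scene carrier 0.91 [273.7 -43.9]
scene carrier 0.66 [ -49.5 -418.2]
bar top z 83.88226179378046 294
tab x [-7.76412476 31.87250301] [-14.41895087  -3.58889623]
side bolt_lug 0.64 [-1.2 -3.8]
side bolt_tab 0.54 [-17.9  27.9]
side catch_top 0.94 [-42.  -24.6]
side staple 0.81 [-5.5 38.9]
side staple 0.62 [-7.4  4.7]
side carrier 0.92 [47.1 -4.5]
side carrier 0.77 [ -88.6 -469. ]
bar top z 86.01141187886577 170
tab x [-6.60642358 28.53093299] [-12.30742038  -0.60459691]
```

View pics/scene6z.png

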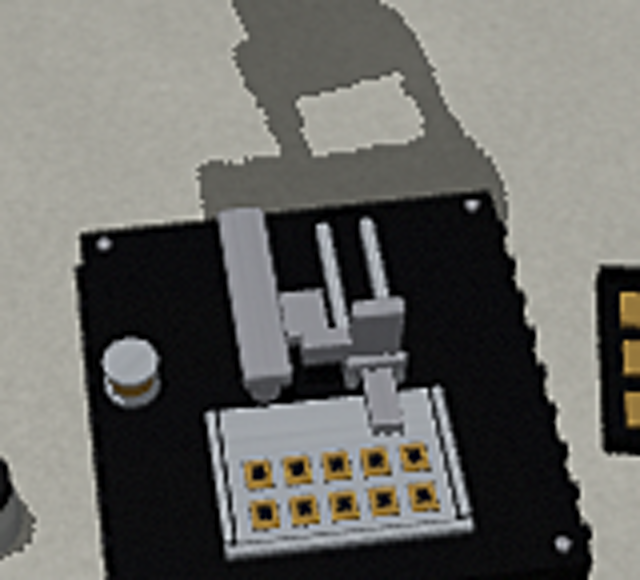

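View pics/side6z.png

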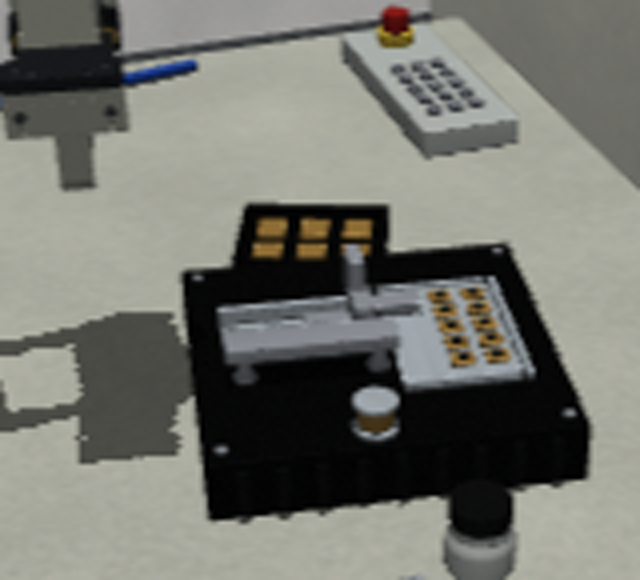

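```bash
python3 -c "
from h import *
print(bot.close_job()); print(bot.get_obs()['contact_force'])"
```

```text
the job is handed in; nothing more can be done
None
the job is handed in; nothing more can be done
```

The carrier is locked in, and I handed the job in at about 9 s of the 35 s allowed. `close_job` reports no verdict, so the result below rests on my own checks.

With the fingers 56 mm apart, the right fingertip pressed the catch bar to about 72.5 mm high, nearly fully down. The left finger then pushed the tab until the force rose to about 19 N with no further motion. I eased off the tab, lifted, and drew back over the table.

What the last checks showed:
- **Bolt:** the tab middle lies at stage x about −7.8 mm, and fully home is −8 mm. Its bar reaches over the carrier's edge.
- **Catch:** the bar top is back at 83.9 mm by the scene camera and 86.0 mm by the side camera, against 84 mm when up. The pictures show the tooth behind the lug.
- **Carrier and bystanders:** by eye, the carrier, spool and tray look unmoved in both pictures, as does the part of the jar in view. I did not measure their shift. The close-up pictures do not show the screwdriver, which the arm never went near.
- **Robot:** it stands clear, with contact force below 1 N.

**Disagreements:** some network points in the last pictures did not match, such as the staple about 6 mm off and "carrier" found on the look-alike plates. I relied on the depth data and the pictures there.

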